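# Coating thickness reading on a sloping test panel

### The arm

A 6-joint arm with a two-finger parallel gripper is mounted at the origin on a cart in front of the work surface, level with it; the furniture and walls round the work are solid. World frame = base frame: x ahead of the robot, y to its left, z up, the work surface at z = 0. Lengths are in m, angles in rad, forces in N, time in s.
With the tool pointing down it reaches from about 0.25 to 0.725 m from the base axis. Payload 4 kg.
Tool frame: the origin (TCP) lies midway between the tips of the shut fingers; the grasp point (between the pads) lies 19 mm behind it; z points along the fingers, y is the line along which they close (so a half turn about z gives the same grasp; the last joint's range is limited). The gripper opens to 85 mm and grips with 20 to 120 N. Pads are 22 mm wide; open, the fingers measure 114 mm over their backs; the gripper's body (76 mm by 85 mm) begins 54 mm behind the grasp point. The pads swing forward as they close: fully open they stand 13 mm farther back than shut.
Start: joints at [-1.237, 0.241, 0.005, 1.335, 0, 1.571], TCP at [0.164, -0.472, 0.231] pointing down, gripper open.
Joint ranges: [-2.72, 2.72], [-1.05, 1.87], [-1.09, 1.28], [-1.99, 2.15], [-1.42, 1.44], [-3.14, 3.14]. Speed limits (rad/s): [2.79, 2.79, 3.14, 3.14, 3.14, 3.14].

### API

Orientations are given as a unit quaternion [x, y, z, w].
In Python, from workcell import bot gives the robot as it stands. The module is installed in compiled form; this text tells all that it offers.
- The arm moves only by the tool drive_tool, never from a script. Its arguments are lists of equal length, an entry for each row: "slide": the shift along the tool's x, y, z scaled (see below), a list of three; "rotation": the turn, a rotation vector about the tool's x, y, z scaled (see below), a list of three. A call has exactly 8 rows; each row is the pose to reach, as a shift and turn from the pose commanded when the call began, along the tool's axes at that moment; what a row does not reach only later rows make up. The controller multiplies each number of a shift by 250 mm and each number of a turn by 0.5 rad. A row lasts 1/8 s, in which the tool goes at most 62.5 mm and 10.7 degrees, less where a joint would pass 70% of its speed; a pose out of reach is approached as far as the arm can. A call with a number of a shift or a turn outside -1 to 1 is refused whole. A call with a gripper value outside its range is refused whole. "gripper" is the opening, from 0 (shut) to 1 (fully open), set as the call begins (left out, the last holds). The fingers move at their own pace and stop on an object; the grip force is fixed at half the most. Time passes only in rows, so rows that repeat a pose let the fingers close, or fill a call up. It gives the time, the measured TCP pose, the force, the opening and the grip force at its end, in the units of the state.
- bot.get_obs(): the state, without advancing time (a new reading comes with each control period).
- bot.camera(name): name is "scene" or "top"; returns a dict with "image" (384x512x3 uint8, red, green, blue), "z_map" (384x512 float32, m along the optical axis (not along the pixel's ray), 0 where there is no reading), "camera_matrix" (3x3 intrinsics, pixels), "k1" (the pictures are not rectified: a ray, as slopes to the right and down, at radius r is drawn at 1 + k1 r^2 times it, then the intrinsics apply), "xyz" and "orientation" of the camera in the world. Camera axes: x right, y up, looking along -z (the intrinsics and any distortion apply to the point x, -y, -z); pixel columns grow to the right and rows downward; lengths in m; the calibration is good to about 2 mm. A picture is of the moment at which its call begins.
- bot.job_done(): hands the job in; it is judged then, once.
The state is a dict: "clock": time; "joint_pos": joint angles; "joint_vel": joint speeds; "tau": joint torques, N m; "eef_pos": TCP position; "tool_rot": TCP orientation; "ft_force": force on the tool from outside, world axes, zero at the start; "ft_torque": the same for the moment, N m; "grip_width": finger opening in m; "grasp_force": force on a finger pad.
Only numpy, scipy, OpenCV 4.12 (cv2) and the standard library are available. Lean on these libraries where they do the work, as an engineer would, in place of code of your own. Each camera call takes 0.05 s, during which the arm holds its last target. There are 200 camera calls.

### The job

Raise the readout's screen by its orange tab to about 40 degrees and let go of it. Then take the gauge probe out of its holder and hold it square to the sloping blue panel, its sprung brass tip inside the red ring (not the black one) and gently pressed in by about half its travel. Finish while still holding the probe steady there for the reading, and leave the jar, die block, stopwatch and beaker where they are.

Things in the scene. Friction and masses are not known exactly. Their poses are not given: they have to be found in the camera images.
- readout: grey readout unit with an orange band, fixed to the worktop, 120 (x) x 170 (y) x 38 mm high; origin at the centre of its underside, z up. A tall metal machine (0.3 m) stands behind the work at y from about -0.28 to 0.18, its front at about x = 0.61, and another, lower one at y above about 0.3, its front at about x = 0.57: draw back towards the robot before swinging sideways between the things. At yaw 0 its x points away from the robot.
- screen (a joint): angle of the readout's screen, rad: 0 = lying flat on the unit, grows as the far edge of the screen rises (limit 1.3). Hinge line along the unit's y at screen_hinge, near the unit's robot-side edge. Stiff friction hinge (0.25 N m, about 2 N at the tab): stays where it is left. The screen plate is 110 x 150 x 10 mm, black.
- screen_hinge (a point): midpoint of the screen's hinge line, on the readout 55 mm to its -x side and 40 mm above the worktop; axes as the readout's.
- screen_tab (a point): centre of the outer part of the orange tab that sticks out of the middle of the screen's far edge; tab 36 mm long outside the plate, 12 mm wide (across y) and 10 mm thick, free below; this point is 12 mm from its end. 134 mm from the hinge line along the screen's x and 5 mm above it along the screen's z; axes turn with the screen (x outward along the tab, y along the hinge, z out of the screen).
- panel_face (a point): centre of the upper face of the blue coated panel (110 x 154 mm) on its fixed sloping stand (footprint 130 x 170 mm, highest edge 78 mm); x up the slope, y across, z square out of the panel. The panel slopes 20 degrees, its higher edge away from the robot at yaw 0; this point is 55 mm above the worktop.
- red_ring: red ring marked on the panel, inner diameter 20 mm, outer 26 mm, with a red dot at its centre; origin at the centre, on the panel's face, 42 mm to one side of the panel's centre; z is vertical (not square to the panel).
- black_ring: black ring of the same size, 42 mm to the other side of the panel's centre: not the spot to measure.
- holder: fixed upright holder for the probe: dark disc foot 72 mm across, aluminium tube 31 mm outer and 23 mm inner diameter, rim 85 mm above the worktop; origin at the centre of its underside.
- probe: round gauge probe, about 0.1 kg, standing tip down in the holder; origin on its axis at the underside of its collar, which rests on the rim; z along the axis away from the tip. Above the origin: collar 35 mm diameter, 6 mm thick, then a black grip 26 mm diameter up to 55 mm above the origin. Below: steel barrel 19 mm diameter, 55 mm long, loose in the tube (lift it at least 75 mm straight up to clear), then the brass tip. Any yaw will do for the grasp.
- probe_tip (a point): end of the brass tip (8 mm diameter, round), on the probe's axis, 70 mm below the probe's origin when sprung out; moves with the tip, its axes parallel to the probe's.
- plunger (a joint): how far the sprung brass tip is pressed into the probe, m: 0 = out, 0.012 = fully in. Spring force 0.7 N at the start of travel, 2.8 N at 0.006, 4.9 N when fully in.
- jar: bystander: jar with a yellow cap, 54 mm diameter, 75 mm high; origin under its centre.
- dies: bystander: small wooden die block with two steel dies, 32 x 60 x 26 mm; origin under its centre.
- watch: bystander: black stopwatch lying flat, 70 x 58 x 18 mm; origin under its centre.
- beaker: bystander: clear plastic beaker with a handle, 80 x 103 x 100 mm; origin under its centre.

How it is judged:
By the outcome, as a careful person would: the job done as asked, in the order asked, and still so for the second after the job is handed in, while the arm keeps its last pose, push and grip.
It also fails if it takes over 46 s, if anything falls off the work surface, if the arm or the gripper's body presses on something with over 40 N, if the wrist force passes 120 N, or if a joint passes its speed limit or range.

## Working session

There is one attempt and no reset: what is moved stays moved. The work goes in short steps, Python scripts to look and compute and a tool call to move; the robot and the scene stay as the last step left them, time stands still between calls to the robot, and variables do not carry over. Pictures are saved under pics/ and viewed, at most 10 in all, crops included, and the job is handed in when it is done.

Besides the shell and the picture viewer there is one more tool, called after "Emit:" by a JSON object that holds its "fn" and its "kwargs". drive_tool: Moves the arm, as the interface text tells. Shifts and turns lie within -1 to 1; 1 stands for 250 mm of shift or 0.5 rad of turn. Its arguments: {"type":"object","properties":{"slide":{"type":"array","items":{"type":"array","items":{"type":"number"}}},"rotation":{"type":"array","items":{"type":"array","items":{"type":"number"}}},"gripper":{"type":"number"}},"required":["slide","rotation"]}

```bash
mkdir -p pics; cat > h.py <<'E'
import numpy as np, cv2
from scipy.spatial.transform import Rotation as R
from workcell import bot
def shot(name):
    c=bot.camera(name); d=c["z_map"]; K=np.array(c["camera_matrix"]); k1=c["k1"]
    h,w=d.shape; u,v=np.meshgrid(np.arange(w),np.arange(h))
    p=cv2.undistortPoints(np.stack([u,v],-1).reshape(-1,1,2).astype(float),K,np.array([k1,0,0,0.])).reshape(h,w,2)
    X=np.stack([p[...,0]*d,-p[...,1]*d,-d],-1)
    W=X@R.from_quat(c["orientation"]).as_matrix().T+np.array(c["xyz"])
    W[d==0]=np.nan
    return c["image"],W
def save(img,f): cv2.imwrite("pics/"+f,cv2.cvtColor(img,cv2.COLOR_RGB2BGR))
E
python3 - <<'E'
from h import *
for n in("scene","top"):
    im,W=shot(n); save(im,n+"0.png"); np.savez(n+"0.npz",im=im,W=W)
    print(n,np.nanmin(W,(0,1)),np.nanmax(W,(0,1)))
o=bot.get_obs();print(o)
E
```

```text
scene [-0.15148826 -0.88409309 -0.86506627] [1.13893179 0.91687082 0.77565088]
top [-0.38432213 -0.82017406 -0.87208154] [1.12344653 1.39857221 0.48333661]
{'clock': 0.1, 'joint_pos': array([-1.23700036e+00,  2.41351139e-01,  3.84755960e-03,  1.33521074e+00,
        1.84437958e-06,  1.57080698e+00]), 'joint_vel': array([ 0.0009826 , -0.00146676,  0.00423042,  0.00058586,  0.00106183,
        0.00199544]), 'tau': array([-1.48828194e-04, -3.73137724e+01,  2.53010023e+01,  1.08517008e-02,
       -6.83705593e-05, -7.00130769e-06]), 'eef_pos': array([ 0.16362779, -0.47185853,  0.2304909 ]), 'tool_rot': array([ 9.86105263e-01,  1.66118907e-01, -1.58408583e-04, -9.45825555e-04]), 'ft_force': array([ 0.2019756 ,  1.1077855 , -0.34917357]), 'ft_torque': array([ 0.00060708, -0.01183128, -0.03853788]), 'grasp_force': 0.0, 'grip_width': 0.08535914552968339}
```

View pics/scene0.png

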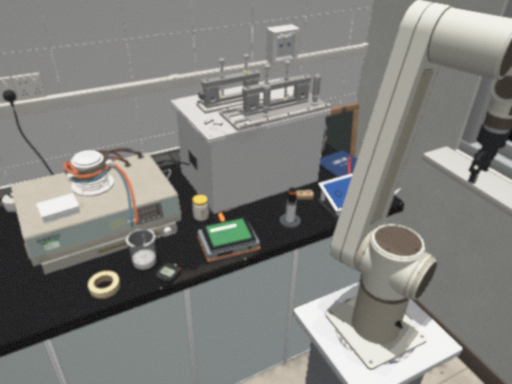

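View pics/top0.png

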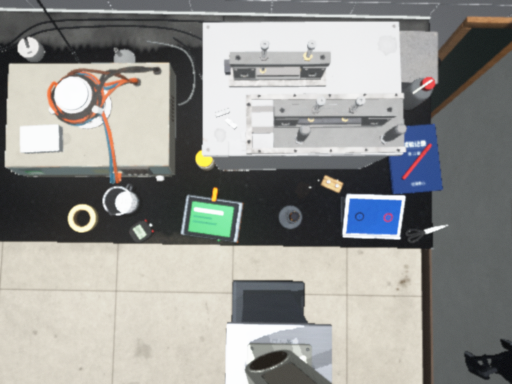

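The top view shows the readout at about (212,218) with its orange tab at (214,194), and the probe and holder at (290,216). The panel is at (375,217), with the black ring at (360,216) and the red ring at (388,217).

```bash
python3 - <<'E'
from h import *
z=np.load("top0.npz");im,W=z["im"],z["W"]
hsv=cv2.cvtColor(im,cv2.COLOR_RGB2HSV)
def blob(n,lo,hi,box):
    x0,y0,x1,y1=box; m=np.zeros(im.shape[:2],bool)
    m[y0:y1,x0:x1]=cv2.inRange(hsv,lo,hi)[y0:y1,x0:x1]>0
    P=W[m];P=P[~np.isnan(P[:,2])]
    print(n,m.sum(),"px",np.argwhere(m).mean(0)[::-1].round(1),"med",np.median(P,0).round(4),"mean",P.mean(0).round(4),"min",P.min(0).round(3),"max",P.max(0).round(3)); return P
t=blob("tab",(5,150,120),(22,255,255),(205,180,225,204))
g=blob("green",(40,80,60),(85,255,255),(180,190,245,245))
b=blob("blue",(100,120,80),(125,255,255),(340,190,408,242))
c=b.mean(0);u,s,v=np.linalg.svd(b-c,full_matrices=False);n=v[2]*np.sign(v[2][2]);print("normal",n,"slope",np.degrees(np.arccos(n[2])),"yaw",np.degrees(np.arctan2(-n[1],-n[0])))
r=cv2.minAreaRect(b[:,:2].astype(np.float32));print("panel rect",r)
print("green rect",cv2.minAreaRect(g[:,:2].astype(np.float32)))
blob("red",(0,90,90),(8,255,255),(375,200,403,232)); blob("red2",(165,90,90),(180,255,255),(375,200,403,232))
blob("blackring",(0,0,0),(180,255,90),(350,206,370,226))
def hgt(n,box,lo,hi):
    x0,y0,x1,y1=box;P=W[y0:y1,x0:x1].reshape(-1,3);P=P[(P[:,2]>lo)&(P[:,2]<hi)]
    print(n,len(P),"mean",P.mean(0).round(4),"mid",((P.min(0)+P.max(0))/2).round(4),"min",P.min(0).round(3),"max",P.max(0).round(3)); return P
hgt("probe top",(275,195,305,235),.125,.16)
hgt("foot",(270,195,310,240),.003,.03)
p=hgt("readout",(175,185,250,250),.03,.07)
print(cv2.minAreaRect(p[:,:2].astype(np.float32)))
hgt("dies",(315,170,348,197),.015,.05); hgt("jar",(190,145,216,175),.06,.09)
cv2.imwrite("pics/crop.png",cv2.resize(cv2.cvtColor(im[150:250,100:440],cv2.COLOR_RGB2BGR),None,fx=2.3,fy=2.3,interpolation=cv2.INTER_CUBIC))
E
```

```text
tab 38 px [214.5 192.7] med [0.5427 0.1997 0.0586] mean [0.5408 0.201  0.0356] min [ 0.517  0.192 -0.003] max [0.561 0.212 0.066]
green 1212 px [210.9 219.9] med [0.4568 0.2069 0.0558] mean [0.4592 0.2076 0.0557] min [0.396 0.141 0.002] max [0.514 0.275 0.065]
blue 1731 px [373.7 215.2] med [ 0.4813 -0.2685  0.056 ] mean [ 0.4816 -0.2699  0.0552] min [ 0.429 -0.385  0.004] max [ 0.562 -0.192  0.078]
normal [-0.232947   -0.08166809  0.96905419] slope 14.291076833108907 yaw 19.319981311911874
panel rect ((0.49475157260894775, -0.2888709306716919), (0.1303756833076477, 0.19435414671897888), 1.110119104385376)
green rect ((0.4537419080734253, 0.21016280353069305), (0.127845898270607, 0.11007286608219147), 82.84738159179688)<stdin>:8: RuntimeWarning: Mean of empty slice.
  ret = um.true_divide(
  return _methods._mean(a, axis=axis, dtype=dtype,
Traceback (most recent call last):
ValueError: zero-size array to reduction operation minimum which has no identity
```

```bash
python3 - <<'E'
from h import *
z=np.load("top0.npz");im,W=z["im"],z["W"]
hsv=cv2.cvtColor(im,cv2.COLOR_RGB2HSV).astype(int)
# blue panel robust plane
m=np.zeros(im.shape[:2],np.uint8); m[190:242,335:410]=cv2.inRange(hsv.astype(np.uint8),(100,120,80),(125,255,255))[190:242,335:410]
m[:, :]=cv2.morphologyEx(m,cv2.MORPH_CLOSE,np.ones((7,7)));
nl,lab,st,ce=cv2.connectedComponentsWithStats(m);k=1+st[1:,4].argmax();m=(lab==k).astype(np.uint8);print("panel px",st[k],ce[k])
b=W[cv2.erode(m,np.ones((7,7)))>0]
for _ in range(6):
    A=np.c_[b[:,:2],np.ones(len(b))];x=np.linalg.lstsq(A,b[:,2],rcond=None)[0];r=b[:,2]-A@x;b=b[abs(r)<max(2*r.std(),.002)]
n=np.array([-x[0],-x[1],1]);n/=np.linalg.norm(n);print(len(b),r.std(),"slope",np.degrees(np.arccos(n[2])),"yaw",np.degrees(np.arctan2(-n[1],-n[0])))
c,_=cv2.findContours(m,0,1);print("px rect",cv2.minAreaRect(c[0]))
redness=im[...,0].astype(int)-im[...,1]
sub=redness[200:232,375:405];ys,xs=np.where(sub>20);print("red px",len(xs),xs.mean()+375,ys.mean()+200,xs.min()+375,xs.max()+375,ys.min()+200,ys.max()+200, sub.max())
bl=im[...,2].astype(int);sub=bl[206:226,348:372];ys,xs=np.where(sub<130);print("black",len(xs),xs.mean()+348,ys.mean()+206)
print(W[207:228:3,375:402:3,2].round(3))
def hgt(n,box,lo,hi):
    x0,y0,x1,y1=box;P=W[y0:y1,x0:x1].reshape(-1,3);P=P[(P[:,2]>lo)&(P[:,2]<hi)]
    if len(P): print(n,len(P),"mean",P.mean(0).round(4),"mid",((P.min(0)+P.max(0))/2).round(4),"min",P.min(0).round(3),"max",P.max(0).round(3))
    return P
hgt("probe top",(275,195,305,235),.125,.16)
hgt("foot",(270,195,310,240),.003,.03)
p=hgt("readout",(175,185,250,250),.03,.07)
print(cv2.minAreaRect(p[:,:2].astype(np.float32)))
hgt("dies",(315,170,348,197),.015,.05); hgt("jar",(190,145,216,175),.06,.09)
E
python3 - <<'E'
import cv2
im=cv2.imread("pics/top0.png")
cv2.imwrite("pics/crop.png",cv2.resize(im[150:250,170:420],None,fx=3.2,fy=3.2,interpolation=cv2.INTER_CUBIC))
E
```

```text
panel px [ 347  190   63   44 1829] [374.68835429 214.78348824]
 ** On entry to DLASCL parameter number  4 had an illegal value
 ** On entry to DLASCL parameter number  4 had an illegal valueTraceback (most recent call last):
  File "<stdin>", line 10, in <module>
    x, resids, rank, s = _umath_linalg.lstsq(a, b, rcond,
                         ~~~~~~~~~~~~~~~~~~~^^^^^^^^^^^^^
                                             signature=signature)
                                             ^^^^^^^^^^^^^^^^^^^^
    raise LinAlgError("SVD did not converge in Linear Least Squares")
numpy.linalg.LinAlgError: SVD did not converge in Linear Least Squares
```

View pics/crop.png

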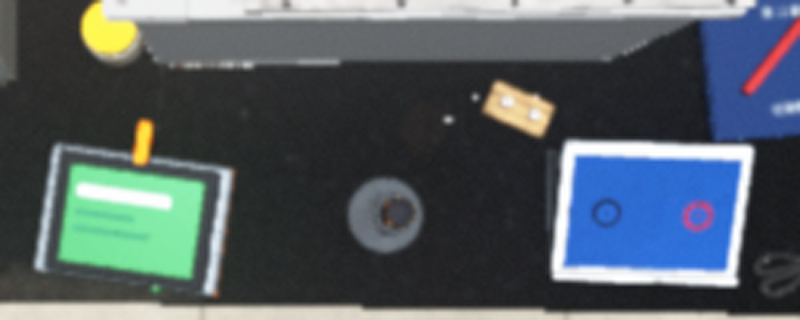

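```bash
cat >> h.py <<'E'
def rays(c,px):
    K=np.array(c["camera_matrix"]);p=cv2.undistortPoints(np.array(px,float).reshape(-1,1,2),K,np.array([c["k1"],0,0,0.])).reshape(-1,2)
    d=np.c_[p[:,0],-p[:,1],-np.ones(len(p))]
    return np.array(c["xyz"]),d@R.from_quat(c["orientation"]).as_matrix().T
def atz(c,px,z):
    o,d=rays(c,px); return o+d*((np.asarray(z)-o[2])/d[:,2])[:,None]
def fwd(c,P):
    q=(np.asarray(P).reshape(-1,3)-np.array(c["xyz"]))@R.from_quat(c["orientation"]).as_matrix()
    s=np.c_[q[:,0]/-q[:,2],-q[:,1]/-q[:,2]];s=s*(1+c["k1"]*(s**2).sum(1))[:,None]
    return s@np.array(c["camera_matrix"])[:2,:2].T+np.array(c["camera_matrix"])[:2,2]
E
python3 - <<'E'
from h import *
import pickle
c=bot.camera("top");pickle.dump(c,open("top.pkl","wb"))
print(c["xyz"],R.from_quat(c["orientation"]).as_matrix().round(3).tolist(),c["k1"],c["camera_matrix"])
cr=lambda a:[(x/3.2+170-.35,y/3.2+150-.35) for x,y in a]
r=atz(c,cr([(697,216),(606,212)]),.055);print("rings",r.round(4),np.linalg.norm(r[0]-r[1]),"yaw",np.degrees(np.arctan2((r[1]-r[0])[1],(r[1]-r[0])[0]))-90)
t=atz(c,cr([(145,121),(141,163)]),.05);print("tab",t.round(4),np.linalg.norm(t[0]-t[1]),np.degrees(np.arctan2(*(t[0]-t[1])[[1,0]])))
print("plate corners",atz(c,cr([(60,147),(233,168),(215,293),(37,270)]),.045).round(4))
print("probe top",atz(c,cr([(398,212)]),.14),"foot",atz(c,cr([(386,215)]),.005))
print("panel corners top",atz(c,cr([(572,155),(742,160)]),.074).round(4),"bottom",atz(c,cr([(565,267),(733,272)]),.036).round(4))
z=np.load("top0.npz");im,W=z["im"],z["W"]
P=W[200:231,352:398].reshape(-1,3);P=P[P[:,2]>.02]
for _ in range(6):
    A=np.c_[P[:,:2],np.ones(len(P))];x=np.linalg.lstsq(A,P[:,2],rcond=None)[0];e=P[:,2]-A@x;P=P[abs(e)<max(2*e.std(),.002)]
n=np.array([-x[0],-x[1],1]);n/=np.linalg.norm(n);print("plane",x,len(P),e.std(),"slope",np.degrees(np.arccos(n[2])),"yaw",np.degrees(np.arctan2(-n[1],-n[0])))
print("zfit rings",[x@[*q[:2],1] for q in r])
E
```

```text
[0.4509502  0.09171383 1.19537952] [[0.018, 0.997, -0.072], [-1.0, 0.019, 0.004], [0.006, 0.072, 0.997]] 0.00019472776824648456 [[388.56242418   0.         252.59004641]
 [  0.         388.56242418 195.39422499]
 [  0.           0.           1.        ]]
rings [[ 0.4768 -0.3102  0.055 ]
 [ 0.4789 -0.2266  0.055 ]] 0.08363285435263758 yaw -1.453436538073035
tab [[0.5552 0.1986 0.05  ]
 [0.5162 0.2013 0.05  ]] 0.03904090772386669 -3.966983680086393
plate corners [[0.53   0.2772 0.045 ]
 [0.5135 0.1165 0.045 ]
 [0.3981 0.1307 0.045 ]
 [0.4161 0.2949 0.045 ]]
probe top [[ 0.47354341 -0.02620971  0.14      ]] foot [[ 0.47335508 -0.02984091  0.005     ]]
panel corners top [[ 0.5294 -0.1906  0.074 ]
 [ 0.5277 -0.3447  0.074 ]] bottom [[ 0.4276 -0.1937  0.036 ]
 [ 0.4258 -0.3501  0.036 ]]
plane [ 0.36663083 -0.00562138 -0.12063178] 1257 0.0016682700189993831 slope 20.136669747217784 yaw -0.8784208826618389
zfit rings [np.float64(0.055910556671853476), np.float64(0.0562183127838302)]
```

```bash
cat >> h.py <<'E'
def down(yaw,tilt=0):
    "tool down, tool x heading yaw (deg); then pitched so tool z leans by tilt toward heading `tilt dir`"
    y=np.radians(yaw); x=np.array([np.cos(y),np.sin(y),0]); z=np.array([0,0,-1.]); return R.from_matrix(np.c_[x,np.cross(z,x),z])
def go(pos,rot,o=None):
    o=o or bot.get_obs(); Rc=R.from_quat(o["tool_rot"]); p=np.array(o["eef_pos"])
    s=Rc.inv().apply(np.array(pos)-p)/.25; r=(Rc.inv()*rot).as_rotvec()/.5
    print("slide",s.round(3),"rot",r.round(3),"| now",p.round(4),"err deg",np.degrees(.5*np.linalg.norm(r)).round(2))
E
python3 - <<'E'
from h import *
go([.5,.2,.23],down(173.7))
E
```

```text
slide [ 2.152 -2.099  0.006] rot [-1.000e-03 -4.000e-03 -5.396e+00] | now [ 0.1636 -0.4719  0.2306] err deg 154.58
```

Emit:
{"fn": "drive_tool", "kwargs": {"slide": [[0.1,-0.1,0],[0.2,-0.2,0],[0.3,-0.3,0],[0.4,-0.4,0],[0.5,-0.5,0],[0.6,-0.6,0],[0.6,-0.6,0],[0.6,-0.6,0]], "rotation": [[0,0,-0.3],[0,0,-0.6],[0,0,-0.9],[0,0,-1],[0,0,-1],[0,0,-1],[0,0,-1],[0,0,-1]], "gripper": 1}}

```text
clock: 1.15
eef_pos: [0.2564, -0.2818, 0.2313]
tool_rot: [0.914, 0.405, -0.0, 0.0]
ft_force: [-0.8, 0.5, -0.0]
grip_width: 0.0853
grasp_force: 0.0
```

```bash
python3 -c "
from h import *
print(bot.get_obs()['joint_pos'].round(2));go([.5,.2,.23],down(173.7))"
```

```text
[-0.83  0.   -0.27  1.3  -0.    1.48]
slide [ 2.082 -0.573  0.004] rot [-1.000e-03  1.000e-03 -4.395e+00] | now [ 0.2564 -0.2818  0.2313] err deg 125.91
```

Emit:
{"fn": "drive_tool", "kwargs": {"slide": [[0.1,-0.03,0],[0.2,-0.06,0],[0.3,-0.09,0],[0.4,-0.11,0],[0.5,-0.14,0],[0.6,-0.17,0],[0.7,-0.19,0],[0.7,-0.19,0]], "rotation": [[0,0,-0.3],[0,0,-0.6],[0,0,-0.9],[0,0,-1],[0,0,-1],[0,0,-1],[0,0,-1],[0,0,-1]]}}

```text
clock: 2.15
eef_pos: [0.3394, -0.1201, 0.2312]
tool_rot: [0.785, 0.619, -0.0, 0.0]
ft_force: [-0.7, -0.1, 0.5]
grip_width: 0.0856
grasp_force: 0.0
```

Emit:
{"fn": "drive_tool", "kwargs": {"slide": [[0.1,0.03,0],[0.2,0.06,0],[0.3,0.09,0],[0.4,0.1,0],[0.5,0.12,0],[0.6,0.14,0],[0.7,0.16,0],[0.7,0.16,0]], "rotation": [[0,0,-0.3],[0,0,-0.6],[0,0,-0.9],[0,0,-1],[0,0,-1],[0,0,-1],[0,0,-1],[0,0,-1]]}}

```text
clock: 3.15
eef_pos: [0.4195, 0.0402, 0.231]
tool_rot: [0.608, 0.794, -0.0, 0.0]
ft_force: [0.1, -1.0, 0.3]
grip_width: 0.085
grasp_force: 0.0
```

Emit:
{"fn": "drive_tool", "kwargs": {"slide": [[0.1,0.1,0],[0.2,0.2,0],[0.3,0.3,0],[0.4,0.4,0],[0.5,0.48,0],[0.53,0.48,0],[0.53,0.48,0],[0.53,0.48,0]], "rotation": [[0,0,-0.3],[0,0,-0.6],[0,0,-0.9],[0,0,-1],[0,0,-1],[0,0,-1],[0,0,-1],[0,0,-1]]}}

```text
clock: 4.15
eef_pos: [0.4999, 0.1983, 0.2315]
tool_rot: [0.394, 0.919, -0.0, 0.0]
ft_force: [-0.4, 0.2, -0.4]
grip_width: 0.0852
grasp_force: 0.0
```

```bash
python3 -c "
from h import *
print(bot.get_obs()['joint_pos'].round(2));go([.543,.1995,.15],down(173.7))"
```

```text
[ 0.38  0.32  0.11  1.36 -0.    1.19]
slide [-0.115  0.128  0.326] rot [-1.000e-03  0.000e+00 -1.399e+00] | now [0.4999 0.1983 0.2315] err deg 40.07
```

Emit:
{"fn": "drive_tool", "kwargs": {"slide": [[-0.06,0.06,0.1],[-0.115,0.128,0.2],[-0.115,0.128,0.3],[-0.115,0.128,0.32],[-0.115,0.128,0.32],[-0.115,0.128,0.32],[-0.115,0.128,0.32],[-0.115,0.128,0.32]], "rotation": [[0,0,-0.3],[0,0,-0.6],[0,0,-0.9],[0,0,-1],[0,0,-1],[0,0,-1],[0,0,-1],[0,0,-1]]}}

```text
clock: 5.15
eef_pos: [0.5434, 0.2012, 0.1519]
tool_rot: [0.153, 0.988, 0.0, 0.0]
ft_force: [0.4, 0.3, -0.3]
grip_width: 0.0851
grasp_force: 0.0
```

Emit:
{"fn": "drive_tool", "kwargs": {"slide": [[0,0,0],[0,0,0],[0,0,0],[0,0,0],[0,0,0],[0,0,0],[0,0,0],[0,0,0]], "rotation": [[0,0,-0.3],[0,0,-0.4],[0,0,-0.4],[0,0,-0.4],[0,0,-0.4],[0,0,-0.4],[0,0,-0.4],[0,0,-0.4]]}}

```text
clock: 6.15
eef_pos: [0.5432, 0.2012, 0.1513]
tool_rot: [0.054, 0.999, -0.0, -0.0]
ft_force: [0.2, -0.8, -0.6]
grip_width: 0.0853
grasp_force: 0.0
```

```bash
python3 - <<'E'
from h import *
print(bot.get_obs()['joint_pos'].round(2));go([.545,.1993,.026],down(173.7))
a,W=shot("scene");b,V=shot("top")
A=cv2.resize(a[150:290,130:330],(400,280));B=cv2.resize(b[150:250,150:290],(392,280))
save(np.hstack([A,B]),"s1.png")
E
```

```text
[ 0.35  0.44  0.08  1.21 -0.    0.46]
slide [-0.008 -0.007  0.501] rot [-0.    -0.     0.004] | now [0.5432 0.2012 0.1513] err deg 0.12
```

View pics/s1.png

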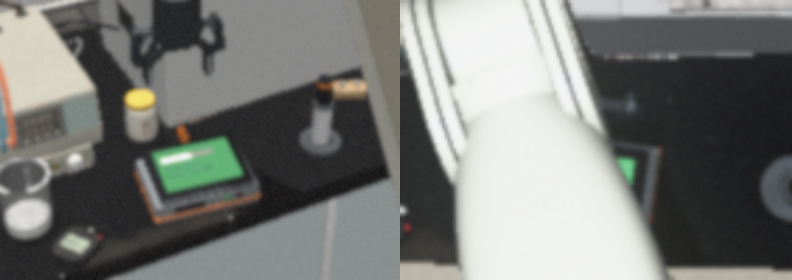

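The gripper (scene crop, about 180,50) hangs directly over the orange tab at (182,135), and the jar stands clear to its left.

Emit:
{"fn": "drive_tool", "kwargs": {"slide": [[-0.008,-0.007,0.1],[-0.008,-0.007,0.2],[-0.008,-0.007,0.3],[-0.008,-0.007,0.38],[-0.008,-0.007,0.44],[-0.008,-0.007,0.48],[-0.008,-0.007,0.5],[-0.008,-0.007,0.5]], "rotation": [[0,0,0],[0,0,0],[0,0,0],[0,0,0],[0,0,0],[0,0,0],[0,0,0],[0,0,0]]}}

```text
clock: 7.25
eef_pos: [0.5451, 0.1992, 0.0264]
tool_rot: [0.054, 0.999, 0.0, 0.0]
ft_force: [-1.0, 1.0, -0.3]
grip_width: 0.0854
grasp_force: 0.0
```

Emit:
{"fn": "drive_tool", "kwargs": {"slide": [[0,0,0],[0,0,0],[0,0,0],[0,0,0],[0,0,0],[0,0,0],[0,0,0],[0,0,0]], "rotation": [[0,0,0],[0,0,0],[0,0,0],[0,0,0],[0,0,0],[0,0,0],[0,0,0],[0,0,0]], "gripper": 0}}

```text
clock: 8.25
eef_pos: [0.5451, 0.1988, 0.0264]
tool_rot: [0.054, 0.999, -0.0, 0.0]
ft_force: [0.5, -2.6, 1.6]
grip_width: 0.0111
grasp_force: 58.4
```

```bash
python3 - <<'E'
from h import *
o=bot.get_obs();print(o['joint_pos'].round(2),o['grip_width'],o['ft_force'],o['ft_torque'])
# arc about hinge: tool rotates about unit y
p=o["eef_pos"];Rc=R.from_quat(o["tool_rot"]);y=np.radians(-6.3)
u=np.array([np.cos(y),np.sin(y),0]);g=p+[0,0,.019]
h=np.array([.4093,.2142,.040]);ax=np.array([np.sin(y),-np.cos(y),0])
print("radius",(g-h)@u)
c=h+ax*((p-h)@ax)
for a in(5,10,15,20,25,28,40,42):
    Q=R.from_rotvec(ax*np.radians(a));q=c+Q.apply(p-c);print(a,(Rc.inv().apply(q-p)/.25).round(3),((Rc.inv()*Q*Rc).as_rotvec()/.5).round(3))
E
```

```text
[ 0.35  0.56 -0.08  0.93 -0.    0.46] 0.011120608166868013 [ 0.50438051 -2.57865196  1.63457456] [-0.51458555  0.02316699 -0.35536418]
radius 0.1366613320971192
5 [-0.003 -0.    -0.048] [ 0.    -0.175  0.   ]
10 [-0.001 -0.    -0.096] [ 0.001 -0.349  0.   ]
15 [ 0.004 -0.    -0.143] [ 0.001 -0.524  0.   ]
20 [ 0.014 -0.    -0.19 ] [ 0.001 -0.698  0.   ]
25 [ 0.028 -0.    -0.236] [ 0.001 -0.873  0.001]
28 [ 0.038 -0.    -0.263] [ 0.002 -0.977  0.001]
40 [ 0.093 -0.    -0.364] [ 2.000e-03 -1.396e+00  1.000e-03]
42 [ 0.104 -0.    -0.38 ] [ 2.000e-03 -1.466e+00  1.000e-03]
```

Emit:
{"fn": "drive_tool", "kwargs": {"slide": [[-0.002,0,-0.024],[-0.003,0,-0.048],[-0.002,0,-0.072],[-0.001,0,-0.096],[0.002,0,-0.12],[0.004,0,-0.143],[0.009,0,-0.167],[0.014,0,-0.19]], "rotation": [[0,-0.087,0],[0,-0.175,0],[0,-0.262,0],[0,-0.349,0],[0,-0.436,0],[0,-0.524,0],[0,-0.61,0],[0,-0.698,0]]}}

```text
clock: 9.25
eef_pos: [0.5415, 0.1994, 0.0737]
tool_rot: [0.053, 0.983, -0.01, 0.174]
ft_force: [2.0, -1.6, -1.2]
grip_width: 0.011
grasp_force: 58.4
```

Emit:
{"fn": "drive_tool", "kwargs": {"slide": [[-0.002,0,-0.024],[-0.003,0,-0.048],[-0.002,0,-0.072],[-0.001,0,-0.096],[0.002,0,-0.12],[0.004,0,-0.143],[0.009,0,-0.167],[0.014,0,-0.19]], "rotation": [[0,-0.087,0],[0,-0.175,0],[0,-0.262,0],[0,-0.349,0],[0,-0.436,0],[0,-0.524,0],[0,-0.61,0],[0,-0.698,0]]}}

```text
clock: 10.25
eef_pos: [0.5217, 0.202, 0.117]
tool_rot: [0.05, 0.938, -0.018, 0.342]
ft_force: [1.6, -0.4, -2.6]
grip_width: 0.0112
grasp_force: 58.3
```

Emit:
{"fn": "drive_tool", "kwargs": {"slide": [[0,0,0],[0,0,0],[0,0,0],[0,0,0],[0,0,0],[0,0,0],[0,0,0],[0,0,0]], "rotation": [[0,0,0],[0,0,0],[0,0,0],[0,0,0],[0,0,0],[0,0,0],[0,0,0],[0,0,0]], "gripper": 0.5}}

```text
clock: 11.25
eef_pos: [0.5221, 0.2017, 0.1173]
tool_rot: [0.051, 0.938, -0.018, 0.341]
ft_force: [-0.8, 0.4, -0.5]
grip_width: 0.0425
grasp_force: 0.0
```

```bash
python3 - <<'E'
from h import *
o=bot.get_obs();print(o['joint_pos'].round(2),o['grip_width'],o['ft_force'],o['ft_torque'])
M=R.from_quat(o["tool_rot"]).as_matrix();print("tilt",np.degrees(np.arccos(-M[2,2])),"grasp pt",o["eef_pos"]-.019*M[:,2])
a,W=shot("scene");save(cv2.resize(a[150:290,130:330],(600,420)),"s2.png");np.savez("s2.npz",W=W,im=a)
# screen plane from green pixels
hsv=cv2.cvtColor(a,cv2.COLOR_RGB2HSV);m=cv2.inRange(hsv,(40,80,50),(85,255,255));m[:200]=0;m[:,:190]=0;m[265:]=0;m[:,270:]=0
P=W[cv2.erode(m,np.ones((3,3)))>0];P=P[~np.isnan(P[:,2])]
for _ in range(6):
    c=P.mean(0);v=np.linalg.svd(P-c)[2][2];e=(P-c)@v;P=P[abs(e)<max(2*e.std(),.002)]
v*=np.sign(v[2]);print(len(P),e.std(),"screen deg",np.degrees(np.arccos(v[2])),"yaw",np.degrees(np.arctan2(-v[1],-v[0])))
E
```

```text
[ 0.6   0.17 -0.7   0.14 -0.43  0.58] 0.04249787302760197 [-0.77804696  0.43708045 -0.48082088] [0.10260984 0.59683296 0.02832884]
tilt 39.99193147847591 grasp pt [0.50999032 0.20299816 0.13181475]
755 0.0021565670441186812 screen deg 45.43479145847657 yaw -7.029719930405457
```

View pics/s2.png

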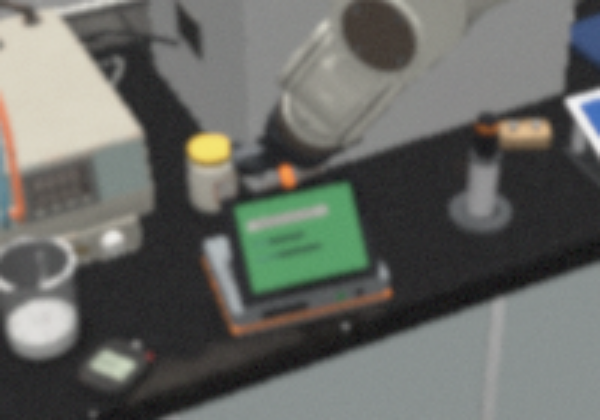

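Emit:
{"fn": "drive_tool", "kwargs": {"slide": [[0,0,-0.08],[0,0,-0.2],[0,0,-0.35],[0,0,-0.5],[0,0,-0.5],[0,0,-0.5],[0,0,-0.5],[0,0,-0.5]], "rotation": [[0,0,0],[0,0,0],[0,0,0],[0,0,0],[0,0.2,0],[0,0.5,0],[0,0.8,0],[0,1,0]], "gripper": 1}}

```text
clock: 12.3
eef_pos: [0.4433, 0.2105, 0.214]
tool_rot: [0.054, 0.994, -0.005, 0.098]
ft_force: [-0.3, -0.8, 0.3]
grip_width: 0.0853
grasp_force: 0.0
```

```bash
python3 - <<'E'
from h import *
print(bot.get_obs()['joint_pos'].round(2));go([.4735,-.0275,.22],down(178.8))
E
```

```text
[ 0.51  0.11 -0.22  1.08 -0.11  0.61]
slide [-0.224 -0.933  0.019] rot [-0.014  0.392 -0.175] | now [0.4433 0.2105 0.214 ] err deg 12.32
```

Emit:
{"fn": "drive_tool", "kwargs": {"slide": [[0,-0.1,0],[-0.04,-0.25,0],[-0.08,-0.4,0],[-0.13,-0.55,0.01],[-0.17,-0.7,0.01],[-0.21,-0.85,0.019],[-0.224,-0.933,0.019],[-0.224,-0.933,0.019]], "rotation": [[0,0.1,0],[0,0.2,-0.05],[-0.01,0.3,-0.1],[-0.014,0.392,-0.175],[-0.014,0.392,-0.175],[-0.014,0.392,-0.175],[-0.014,0.392,-0.175],[-0.014,0.392,-0.175]]}}

```text
clock: 13.3
eef_pos: [0.4728, -0.0288, 0.2192]
tool_rot: [0.012, 1.0, -0.001, 0.001]
ft_force: [-0.3, -0.0, 0.1]
grip_width: 0.0856
grasp_force: 0.0
```

```bash
python3 - <<'E'
from h import *
print(bot.get_obs()['joint_pos'].round(2));go([.4735,-.0275,.10],down(178.8))
a,W=shot("scene");b,V=shot("top");np.savez("s3.npz",W=W,im=a)
def pl(a,W,box):
    x0,y0,x1,y1=box;m=np.zeros(a.shape[:2],np.uint8);hsv=cv2.cvtColor(a,cv2.COLOR_RGB2HSV);m[y0:y1,x0:x1]=cv2.inRange(hsv,(40,80,40),(85,255,255))[y0:y1,x0:x1]
    P=W[cv2.erode(m,np.ones((5,5)))>0];P=P[~np.isnan(P[:,2])]
    for _ in range(6):
        c=P.mean(0);v=np.linalg.svd(P-c)[2][2];e=(P-c)@v;P=P[abs(e)<max(2*e.std(),.002)]
    v*=np.sign(v[2]);print(len(P),e.std(),"c",c,"screen deg",np.degrees(np.arccos(v[2])))
pl(a,W,(190,200,270,265));pl(b,V,(170,180,250,250))
A=cv2.resize(a[150:290,180:330],(429,400));B=cv2.resize(b[150:250,170:300],(371,400),interpolation=2)
save(np.hstack([A,B[:, :371]]),"s3.png")
E
```

```text
[-0.06  0.19 -0.09  1.29 -0.   -0.04]
slide [-0.002  0.006  0.477] rot [-0.004  0.004 -0.004] | now [ 0.4728 -0.0288  0.2192] err deg 0.19
495 0.0021890478563040654 c [0.43323909 0.20996161 0.0774984 ] screen deg 45.021467631471396
409 0.0011695965798079768 c [0.43190372 0.20597261 0.0794783 ] screen deg 45.96701980737541
```

View pics/s3.png

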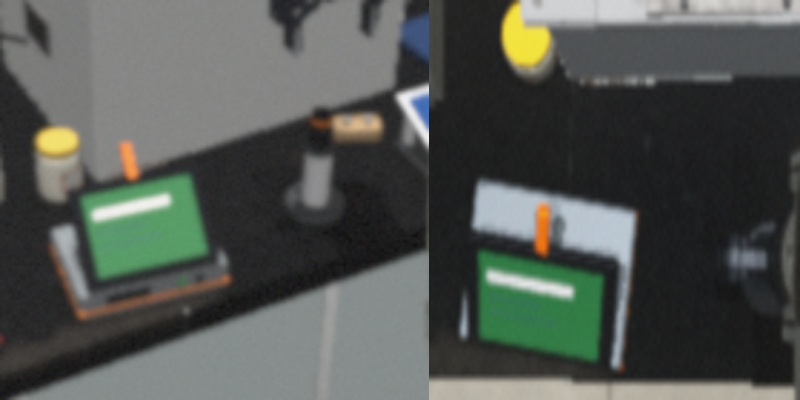

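```bash
python3 - <<'E'
from h import *
b=bot.camera("top");s=bot.camera("scene")
y=np.radians(-6.5);u=np.array([np.cos(y),np.sin(y),0]);h=np.array([.4093,.2142,.040]);Z=np.array([0,0,1.])
def pt(sx,sz,a): a=np.radians(a);return h+u*(sx*np.cos(a)-sz*np.sin(a))+Z*(sx*np.sin(a)+sz*np.cos(a))
for a in(0,36,40,44,48):
    print(a,"top end",fwd(b,pt(.146,.010,a)).round(1),"root",fwd(b,pt(.110,.010,a)).round(1),"scene end",fwd(s,pt(.146,.005,a)).round(1),"root",fwd(s,pt(.110,.005,a)).round(1))
for n,c in(("top",b),("scene",s)):
    im=c["image"];hsv=cv2.cvtColor(im,cv2.COLOR_RGB2HSV);m=cv2.inRange(hsv,(5,150,110),(22,255,255))
    q=fwd(c,pt(.128,.005,40))[0].astype(int);k=np.zeros_like(m);k[q[1]-18:q[1]+18,q[0]-12:q[0]+12]=1;ys,xs=np.where(m*k)
    print(n,len(xs),"cols",xs.min(),xs.max(),"rows",ys.min(),ys.max(),"top-row col",xs[ys==ys.min()].mean(),xs[ys==ys.max()].mean())
E
```

```text
0 top end [[215.3 187.7]] root [[213.6 199.8]] scene end [[219.7 217.5]] root [[223.1 224. ]]
36 top end [[210.8 197.1]] root [[210.1 208. ]] scene end [[222.  202.2]] root [[225.1 212.9]]
40 top end [[210.2 199.4]] root [[209.6 209.8]] scene end [[222.6 201.4]] root [[225.5 212.4]]
44 top end [[209.5 201.9]] root [[209.2 211.7]] scene end [[223.3 200.8]] root [[226.1 212. ]]
48 top end [[208.8 204.7]] root [[208.7 213.9]] scene end [[224.  200.4]] root [[226.6 211.8]]
top 50 cols 207 211 rows 202 213 top-row col 209.5 209.0
scene 40 cols 223 228 rows 201 212 top-row col 223.5 226.0
```

Depth and pixel geometry in both views put the screen at about 45°; opening the fingers evidently dragged it up. I'll press the tab back down to 40° with the fingers shut.

```bash
cat >> h.py <<'E'
def tabpose(a,off,yaw=-6.5):
    y=np.radians(yaw);u=np.array([np.cos(y),np.sin(y),0]);h=np.array([.4093,.2142,.040]);Z=np.array([0,0,1.]);t=np.radians(a)
    sx,sz=.135,.010+off
    p=h+u*(sx*np.cos(t)-sz*np.sin(t))+Z*(sx*np.sin(t)+sz*np.cos(t))
    z=u*np.sin(t)-Z*np.cos(t); x=-(u*np.cos(t)+Z*np.sin(t))
    return p,R.from_matrix(np.c_[x,np.cross(z,x),z])
E
python3 - <<'E'
from h import *
p,r=tabpose(40,.06);print(p);go(p,r)
E
```

```text
[0.46734533 0.20758657 0.18039944]
slide [0.039 0.937 0.154] rot [ 0.063 -1.392  0.182] | now [ 0.4726 -0.0268  0.2193] err deg 40.25
```

Emit:
{"fn": "drive_tool", "kwargs": {"slide": [[0,0.1,0],[0,0.25,0],[0,0.4,0],[0,0.55,0],[0,0.7,0],[0.02,0.85,0],[0.04,0.937,0],[0.04,0.937,0]], "rotation": [[0,-0.1,0],[0,-0.3,0],[0.02,-0.5,0.05],[0.04,-0.7,0.1],[0.05,-0.85,0.12],[0.05,-1,0.13],[0.05,-1,0.13],[0.05,-1,0.13]], "gripper": 0}}

```text
clock: 14.5
eef_pos: [0.4664, 0.2092, 0.219]
tool_rot: [0.039, 0.968, -0.015, 0.248]
ft_force: [0.1, 0.5, 0.9]
grip_width: 0.0
grasp_force: 0.0
```

```bash
python3 - <<'E'
from h import *
p,r=tabpose(40,.03);go(p,r);p,r=tabpose(40,0);go(p,r)
print(bot.get_obs()['grip_width'])
E
```

```text
slide [ 0.047 -0.006  0.255] rot [ 0.018 -0.391  0.06 ] | now [0.4664 0.2092 0.219 ] err deg 11.36
slide [ 0.024 -0.008  0.373] rot [ 0.018 -0.391  0.06 ] | now [0.4664 0.2092 0.219 ] err deg 11.36
3.5444048824742516e-05
```

Emit:
{"fn": "drive_tool", "kwargs": {"slide": [[0.015,0,0.08],[0.03,-0.003,0.17],[0.047,-0.006,0.255],[0.04,-0.007,0.29],[0.034,-0.008,0.32],[0.028,-0.008,0.35],[0.024,-0.008,0.373],[0.024,-0.008,0.373]], "rotation": [[0.01,-0.2,0.03],[0.018,-0.391,0.06],[0.018,-0.391,0.06],[0.018,-0.391,0.06],[0.018,-0.391,0.06],[0.018,-0.391,0.06],[0.018,-0.391,0.06],[0.018,-0.391,0.06]]}}

```text
clock: 15.5
eef_pos: [0.5068, 0.2005, 0.1341]
tool_rot: [0.056, 0.938, -0.02, 0.341]
ft_force: [0.1, -0.5, 0.5]
grip_width: -0.0001
grasp_force: 0.0
```

```bash
python3 - <<'E'
from h import *
p,r=tabpose(40,0);go(p,r);print(bot.get_obs()['ft_force'])
a,W=shot("scene")
x0,y0,x1,y1=190,200,270,265;m=np.zeros(a.shape[:2],np.uint8);hsv=cv2.cvtColor(a,cv2.COLOR_RGB2HSV);m[y0:y1,x0:x1]=cv2.inRange(hsv,(40,80,40),(85,255,255))[y0:y1,x0:x1]
P=W[cv2.erode(m,np.ones((5,5)))>0];P=P[~np.isnan(P[:,2])]
for _ in range(6):
    c=P.mean(0);v=np.linalg.svd(P-c)[2][2];e=(P-c)@v;P=P[abs(e)<max(2*e.std(),.002)]
v*=np.sign(v[2]);print(len(P),e.std(),c,"screen deg",np.degrees(np.arccos(v[2])))
E
```

```text
slide [ 0.004  0.01  -0.005] rot [-0.007 -0.001 -0.008] | now [0.5068 0.2005 0.1341] err deg 0.3
[ 0.06579224 -0.45144665  0.49245335]
532 0.001986679123142292 [0.43867049 0.20841044 0.07688696] screen deg 39.61330798897144
```

The screen now measures 39.6°. Next I retreat and go for the probe.

Emit:
{"fn": "drive_tool", "kwargs": {"slide": [[0,0,-0.08],[0,0,-0.2],[0,0,-0.35],[0,0,-0.45],[0,0,-0.5],[0,0,-0.5],[0,0,-0.5],[0,0,-0.5]], "rotation": [[0,0,0],[0,0,0],[0,0.2,0],[0,0.5,0],[0,0.8,0],[0,1,0],[0,1,0],[0,1,0]]}}

```text
clock: 16.55
eef_pos: [0.4261, 0.2097, 0.2292]
tool_rot: [0.059, 0.993, -0.006, 0.099]
ft_force: [-0.3, -0.3, -0.1]
grip_width: 0.0
grasp_force: 0.0
```

```bash
python3 - <<'E'
from h import *
go([.4735,-.0275,.22],down(178.8))
E
```

```text
slide [-0.287 -0.92   0.096] rot [-0.022  0.395 -0.194] | now [0.4261 0.2097 0.2292] err deg 12.62
```

Emit:
{"fn": "drive_tool", "kwargs": {"slide": [[0,-0.1,0],[-0.05,-0.25,0.02],[-0.1,-0.4,0.04],[-0.16,-0.55,0.06],[-0.21,-0.7,0.08],[-0.26,-0.85,0.096],[-0.287,-0.92,0.096],[-0.287,-0.92,0.096]], "rotation": [[0,0.1,0],[0,0.2,-0.05],[-0.01,0.3,-0.1],[-0.022,0.395,-0.194],[-0.022,0.395,-0.194],[-0.022,0.395,-0.194],[-0.022,0.395,-0.194],[-0.022,0.395,-0.194]], "gripper": 1}}

```text
clock: 17.55
eef_pos: [0.4734, -0.0277, 0.2202]
tool_rot: [0.011, 1.0, 0.0, -0.0]
ft_force: [0.0, -0.1, -0.1]
grip_width: 0.0856
grasp_force: 0.0
```

```bash
python3 - <<'E'
from h import *
go([.4735,-.0275,.1],down(178.8))
E
```

```text
slide [-0.     0.     0.481] rot [ 0.002 -0.    -0.003] | now [ 0.4734 -0.0277  0.2202] err deg 0.09
```

Emit:
{"fn": "drive_tool", "kwargs": {"slide": [[0,0,0.1],[0,0,0.2],[0,0,0.3],[0,0,0.38],[0,0,0.44],[0,0,0.47],[0,0,0.48],[0,0,0.48]], "rotation": [[0,0,0],[0,0,0],[0,0,0],[0,0,0],[0,0,0],[0,0,0],[0,0,0],[0,0,0]]}}

```text
clock: 18.55
eef_pos: [0.4744, -0.0268, 0.1011]
tool_rot: [0.01, 1.0, 0.001, 0.001]
ft_force: [-0.4, -0.1, 1.4]
grip_width: 0.0855
grasp_force: 0.0
```

Emit:
{"fn": "drive_tool", "kwargs": {"slide": [[0,0,0],[0,0,0],[0,0,0],[0,0,0],[0,0,0],[0,0,0],[0,0,0],[0,0,0]], "rotation": [[0,0,0],[0,0,0],[0,0,0],[0,0,0],[0,0,0],[0,0,0],[0,0,0],[0,0,0]], "gripper": 0}}

```text
clock: 19.55
eef_pos: [0.4746, -0.0272, 0.1011]
tool_rot: [0.011, 1.0, 0.0, 0.001]
ft_force: [0.2, -1.3, 5.4]
grip_width: 0.0248
grasp_force: 58.7
```

Emit:
{"fn": "drive_tool", "kwargs": {"slide": [[0,0,-0.04],[0,0,-0.1],[0,0,-0.2],[0,0,-0.3],[0,0,-0.4],[0,0,-0.48],[0,0,-0.52],[0,0,-0.52]], "rotation": [[0,0,0],[0,0,0],[0,0,0],[0,0,0],[0,0,0],[0,0,0],[0,0,0],[0,0,0]]}}

```text
clock: 20.55
eef_pos: [0.4744, -0.0272, 0.231]
tool_rot: [0.01, 1.0, 0.001, 0.001]
ft_force: [0.5, 0.5, -1.4]
grip_width: 0.0242
grasp_force: 58.8
```

```bash
python3 - <<'E'
from h import *
n=np.array([-.3419,.0072,.9397]);n/=np.linalg.norm(n);x=np.array([-n[2],0,n[0]]);x/=np.linalg.norm(x);z=-n;y=np.cross(z,x);y/=np.linalg.norm(y);x=np.cross(y,z)
r=R.from_matrix(np.c_[x,y,z]);ring=np.array([.4768,-.3102,.055])
go(ring+n*(.015+.07+.06),r); print(bot.get_obs()["joint_pos"].round(2))
a,W=shot("scene");save(cv2.resize(a[130:250,250:370],(600,600),interpolation=2),"s4.png")
E
```

```text
slide [ 0.165 -1.132  0.157] rot [ 0.01  -0.696 -0.039] | now [ 0.4744 -0.0272  0.231 ] err deg 19.97
[-0.06  0.19 -0.06  1.32  0.   -0.04]
```

View pics/s4.png

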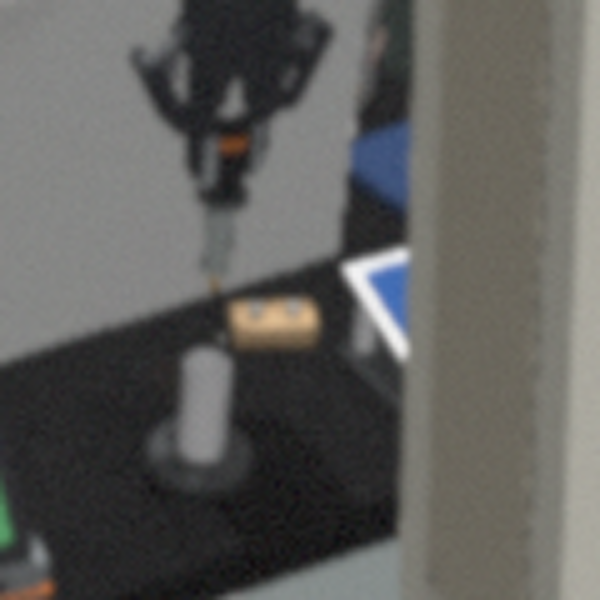

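```bash
cat >> h.py <<'E'
def probe(name="scene"):
    o=bot.get_obs();Rc=R.from_quat(o["tool_rot"]);p=np.array(o["eef_pos"]);im,W=shot(name)
    L=Rc.inv().apply(W.reshape(-1,3)-p).reshape(W.shape)
    c=bot.camera(name);cam=Rc.inv().apply(np.array(c["xyz"])-p);print("cam dir in tool",(cam/np.linalg.norm(cam)).round(2))
    for lo,hi in((.010,.016),(.018,.03),(.03,.04),(.04,.05),(.05,.06),(.06,.07),(.07,.085)):
        m=(abs(L[...,0])<.03)&(abs(L[...,1])<.03)&(L[...,2]>lo)&(L[...,2]<hi);q=L[m]
        if len(q): print((lo,hi),len(q),"med",np.median(q,0).round(4),"min",q.min(0).round(3),"max",q.max(0).round(3))
    return o,im,L,c
E
python3 - <<'E'
from h import *
o,im,L,c=probe()
Rc=R.from_quat(o["tool_rot"]);p=o["eef_pos"]
px=fwd(c,[p+Rc.apply([0,0,z]) for z in(-.039,0,.016,.071,.086)]);print(((px-[250,130])*5).round(0))
# subpixel barrel centre per row from image: print grey rows
for r in range(162,190,2): print(r,im[r,284:302].mean(-1).astype(int))
E
```

```text
cam dir in tool [ 0.71  0.47 -0.53]
(0.01, 0.016) 11 med [0.0108 0.007  0.0124] min [-0.012 -0.011  0.01 ] max [0.016 0.014 0.015]
(0.018, 0.03) 17 med [0.0041 0.0043 0.0246] min [-0.003 -0.004  0.019] max [0.01  0.01  0.029]
(0.03, 0.04) 15 med [0.0058 0.0055 0.034 ] min [-0.002 -0.005  0.03 ] max [0.009 0.009 0.039]
(0.04, 0.05) 15 med [0.0036 0.0028 0.0444] min [-0.002 -0.008  0.04 ] max [0.01  0.008 0.05 ]
(0.05, 0.06) 15 med [0.0057 0.0047 0.0533] min [-0.002 -0.008  0.05 ] max [0.011 0.009 0.059]
(0.06, 0.07) 13 med [0.0047 0.0037 0.0639] min [-0.009 -0.004  0.06 ] max [0.009 0.009 0.069]
(0.07, 0.085) 6 med [0.002  0.0025 0.0733] min [ 0.    -0.001  0.071] max [0.005 0.005 0.082]
[[227. 125.]
 [222. 179.]
 [220. 200.]
 [214. 272.]
 [213. 291.]]
162 [132 129 113  77  50  44  62  88  89  70  45  40  28  32  32  41  71  95]
164 [135 132 116  88  59  48  69  92  93  65  41  31  29  28  38  62  91 111]
166 [132 131 130 121 106  79  77  91  88  63  36  31  30  39  65  96 121 129]
168 [133 132 133 130 116  89  68  61  51  41  33  33  32  40  56  90 119 130]
170 [131 131 132 133 127 110  84  59  53  46  43  50  50  53  71  99 122 131]
172 [132 132 132 131 130 127 115  95  83  82  81  84  93 107 117 126 130 130]
174 [132 131 132 132 132 131 122 102 102 106 108 108 113 124 131 132 132 131]
176 [133 130 132 130 132 131 124 110 105 109 109 108 110 125 130 133 132 133]
178 [133 132 133 135 130 131 123 111 106 109 105 101 107 124 131 135 130 128]
180 [132 132 133 130 131 130 121 109 106 106 105 101 108 123 132 131 132 132]
182 [132 134 131 134 129 125 111 103 105 106 108 111 123 131 132 132 133 132]
184 [131 132 131 131 132 126 118 109 105 108 108 117 128 134 130 131 127 126]
186 [130 132 134 132 130 132 130 122 110 109 115 121 119 118 110  98  90  81]
188 [132 132 132 130 125 121 117 107  90  81  85  77  69  62  53  48  50  46]
```

The probe hangs along the tool axis; its barrel and its tip at about (215,285) match the prediction within about 1 mm. Now over to the panel.

Emit:
{"fn": "drive_tool", "kwargs": {"slide": [[0.02,-0.08,0],[0.04,-0.2,0],[0.07,-0.35,0],[0.1,-0.5,0],[0.13,-0.65,0],[0.16,-0.8,0],[0.165,-0.92,0],[0.165,-0.98,0]], "rotation": [[0,-0.1,0],[0,-0.2,0],[0,-0.3,0],[0,-0.4,-0.02],[0,-0.5,-0.03],[0.01,-0.6,-0.04],[0.01,-0.696,-0.04],[0.01,-0.696,-0.04]]}}

```text
clock: 21.7
eef_pos: [0.4262, -0.2722, 0.2292]
tool_rot: [0.002, 0.985, -0.003, 0.172]
ft_force: [-0.2, 0.1, 0.2]
grip_width: 0.0249
grasp_force: 58.9
```

```bash
cat >> h.py <<'E'
def panel(tip_above, ring=(.4768,-.3102,.055), d=.0161):
    n=np.array([-.3419,.0072,.9397]);n/=np.linalg.norm(n);x=np.array([-n[2],0,n[0]]);x/=np.linalg.norm(x);z=-n;y=np.cross(z,x);y/=np.linalg.norm(y);x=np.cross(y,z)
    return np.array(ring)+n*(d+.07+tip_above),R.from_matrix(np.c_[x,y,z])
E
python3 - <<'E'
from h import *
print(bot.get_obs()["joint_pos"].round(2));go(*panel(.02))
E
```

```text
[-0.7   0.04 -0.29  0.96  0.21 -0.66]
slide [ 0.047 -0.147  0.301] rot [ 0.    -0.006 -0.005] | now [ 0.4262 -0.2722  0.2292] err deg 0.22
```

Emit:
{"fn": "drive_tool", "kwargs": {"slide": [[0.02,-0.05,0],[0.04,-0.1,0.05],[0.047,-0.14,0.12],[0.047,-0.147,0.19],[0.047,-0.147,0.25],[0.047,-0.147,0.29],[0.047,-0.147,0.3],[0.047,-0.147,0.3]], "rotation": [[0,0,0],[0,0,0],[0,0,0],[0,-0.006,-0.005],[0,-0.006,-0.005],[0,-0.006,-0.005],[0,-0.006,-0.005],[0,-0.006,-0.005]]}}

```text
clock: 22.7
eef_pos: [0.4425, -0.3085, 0.1561]
tool_rot: [-0.001, 0.985, -0.004, 0.175]
ft_force: [-0.2, -0.0, -0.5]
grip_width: 0.0246
grasp_force: 59.0
```

```bash
python3 - <<'E'
from h import *
go(*panel(.003));go(*panel(-.006))
a=bot.camera("scene");b=bot.camera("top")
o=bot.get_obs();tip=o["eef_pos"]+R.from_quat(o["tool_rot"]).apply([0,0,.0861]);print("tip",tip)
for c in(a,b): print(fwd(c,[[.4768,-.3102,.055],[.4789,-.2266,.055],tip]).round(1))
A=cv2.resize(a["image"][150:250,290:420],(520,400),interpolation=2);B=cv2.resize(b["image"][170:250,340:410],(280,320),interpolation=2)
B=np.vstack([B,np.zeros((80,280,3),np.uint8)]);save(np.hstack([A,B]),"s5.png")
E
```

```text
slide [ 0.01  -0.004  0.071] rot [-0.     0.005  0.007] | now [ 0.4425 -0.3085  0.1561] err deg 0.23
slide [ 0.01  -0.004  0.107] rot [-0.     0.005  0.007] | now [ 0.4425 -0.3085  0.1561] err deg 0.23
tip [ 0.47233039 -0.30956968  0.07598995]
[[357.5 188. ]
 [338.2 193.8]
 [359.1 183.9]]
[[387.5 217.1]
 [359.  215.9]
 [389.8 218.6]]
```

View pics/s5.png

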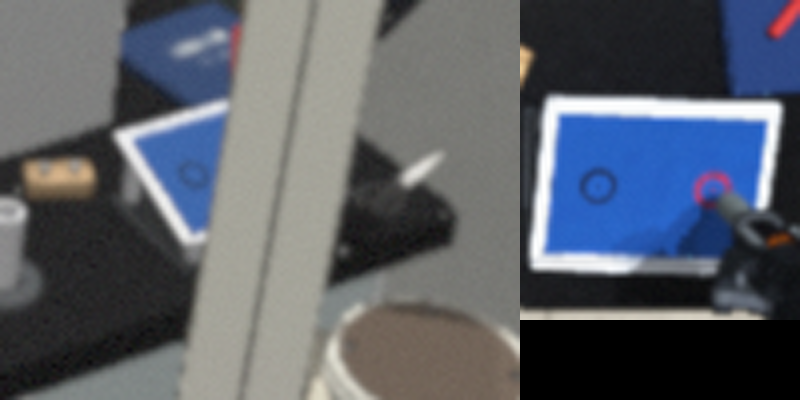

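In the top crop the tip (about 718,195) hovers just beside the red ring's centre (713,188), as expected for its remaining 20 mm standoff. The black ring is far off at (598,186).

Emit:
{"fn": "drive_tool", "kwargs": {"slide": [[0.01,-0.001,0.02],[0.01,-0.003,0.04],[0.01,-0.003,0.06],[0.01,-0.003,0.07],[0.01,-0.003,0.07],[0.01,-0.003,0.07],[0.01,-0.003,0.07],[0.01,-0.003,0.07]], "rotation": [[0,0.005,0.007],[0,0.005,0.007],[0,0.005,0.007],[0,0.005,0.007],[0,0.005,0.007],[0,0.005,0.007],[0,0.005,0.007],[0,0.005,0.007]]}}

```text
clock: 23.8
eef_pos: [0.446, -0.3096, 0.1391]
tool_rot: [0.001, 0.985, -0.004, 0.174]
ft_force: [0.2, 0.2, -0.6]
grip_width: 0.0247
grasp_force: 59.0
```

```bash
python3 - <<'E'
from h import *
F=[]
for _ in range(6):
    b=bot.camera("top");F.append(bot.get_obs()["ft_force"])
F=np.array(F);n=panel(0)[1].as_matrix()[:,2]*-1
print("free force n",(F@n).mean(),(F@n).std(), F.mean(0))
go(*panel(-.006));go(*panel(-.006,(.4768,-.3106,.055)))
o=bot.get_obs();tip=o["eef_pos"]+R.from_quat(o["tool_rot"]).apply([0,0,.0861]);print("tip",tip,fwd(b,[tip,[.4768,-.3102,.055]]).round(1))
z=np.load("top0.npz")["im"].astype(int);red=z[...,0]-z[...,1];s=np.clip(red[205:230,376:400]-15,0,None);ys,xs=np.mgrid[205:230,376:400];print("ring px",(s*xs).sum()/s.sum(),(s*ys).sum()/s.sum())
B=cv2.resize(b["image"][195:240,365:425],(800,600),interpolation=2);save(B,"s6.png")
E
```

```text
free force n -1.004871308465112 0.6793625684056809 [ 0.28932507  0.0672473  -0.96459187]
slide [-0.001 -0.     0.037] rot [-0.001 -0.    -0.001] | now [ 0.446  -0.3095  0.1389] err deg 0.04
slide [-0.001 -0.002  0.037] rot [-0.001 -0.    -0.001] | now [ 0.446  -0.3095  0.1389] err deg 0.04
tip [ 0.47544055 -0.3101677   0.05802712] [[387.8 217.6]
 [387.5 217.1]]
ring px 387.57894736842104 216.93996710526315
```

View pics/s6.png

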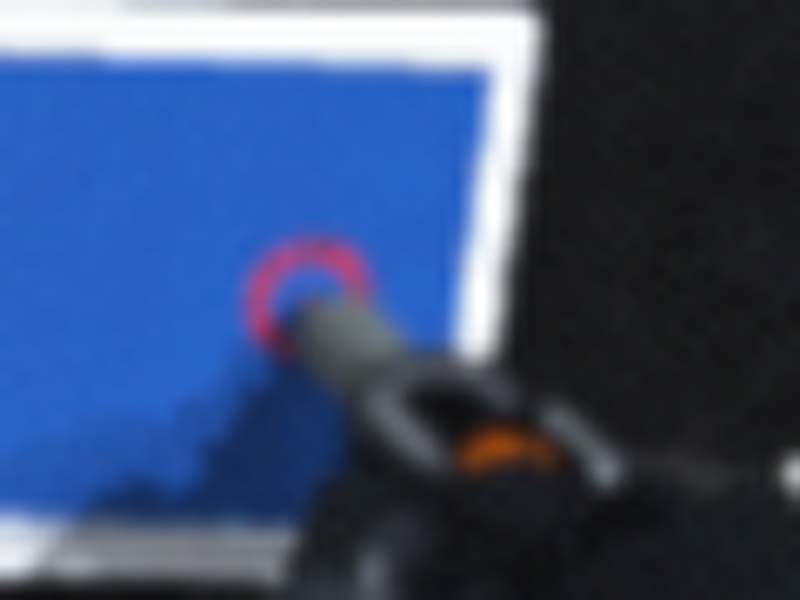

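The barrel end covers the red ring's centre (about 308,295 in the crop) and the barrel leans as planned. Now the press.

Emit:
{"fn": "drive_tool", "kwargs": {"slide": [[0,0,0.005],[0,0,0.01],[0,0,0.015],[0,0,0.02],[0,0,0.025],[0,0,0.03],[0,0,0.034],[0,0,0.037]], "rotation": [[0,0,0],[0,0,0],[0,0,0],[0,0,0],[0,0,0],[0,0,0],[0,0,0],[0,0,0]]}}

```text
clock: 25.1
eef_pos: [0.4492, -0.3096, 0.1303]
tool_rot: [0.001, 0.985, -0.004, 0.174]
ft_force: [-1.2, 1.1, 1.7]
grip_width: 0.0248
grasp_force: 59.0
```

```bash
python3 - <<'E'
from h import *
F=[]
for _ in range(16):
    b=bot.camera("top");F.append(bot.get_obs()["ft_force"])
F=np.array(F)[2:];n=panel(0)[1].as_matrix()[:,2]*-1
print("force n",(F@n).mean(),(F@n).std(), F.mean(0)); go(*panel(-.006)); print(bot.get_obs()["clock"])
E
```

```text
force n 1.734423649768635 0.44693149763802575 [-0.98909684  0.64233015  1.48091134]
slide [-0.001  0.     0.   ] rot [-0.001 -0.    -0.001] | now [ 0.4492 -0.3096  0.1302] err deg 0.04
25.9
```

```bash
python3 - <<'E'
from h import *
b,V=shot("top")
m=np.zeros(b.shape[:2],np.uint8);m[180:250,170:250]=cv2.inRange(cv2.cvtColor(b,cv2.COLOR_RGB2HSV),(40,80,40),(85,255,255))[180:250,170:250]
P=V[cv2.erode(m,np.ones((5,5)))>0];P=P[~np.isnan(P[:,2])]
for _ in range(6):
    c=P.mean(0);v=np.linalg.svd(P-c)[2][2];e=(P-c)@v;P=P[abs(e)<max(2*e.std(),.002)]
s=np.degrees(np.arccos(abs(v[2])));print("screen",s)
z=np.load("top0.npz")["im"].astype(int)
for n,(x0,y0,x1,y1) in dict(jar=(194,148,218,172),dies=(318,172,346,195),watch=(128,218,155,243),beaker=(98,182,140,216)).items():
    print(n,abs(b[y0:y1,x0:x1].astype(int)-z[y0:y1,x0:x1]).mean().round(1))
if 36<s<44: print(bot.job_done())
E
```

```text
screen 40.37382929601085
jar 8.1
dies 7.1
watch 7.9
beaker 7.5
the job is handed in; nothing more can be done
None
```

The job is handed in at about 26 s: the screen stands at about 40°, the probe is held square inside the red ring with its tip pressed in about 5.8 mm of 12 mm (from the measured force), and the jar, die block, stopwatch and beaker look unmoved in the top view.

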